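Slide the filter cassette into the bottle dryer

TASK

The washed filter cassette lies in the near end of the filter bay on top of the bottle-drying blower, held up by the sprung seal frame, too high to pass the two hold-down lugs. With the fingertips only, press it firmly down and, keeping it pressed, slide it under the lugs and their leaf springs until it is fully home against the end stop; then let go. Never pick up or tip the cassette, and leave the bottle, jar, tape and screwdriver where they are.

Things in the scene. Friction and masses are not known exactly. Their poses are not given: they have to be found in the camera images.
- blower: Bottle-drying blower, fixed, level: grey housing 360 (x) by 210 (y) mm, deck 80 mm above the table. Origin: centre of its underside; +x is the way the cassette slides home, z up. On the deck lies the filter bay, open above; aluminium side guides with inner faces at y = -68 and 68 mm run from x = -170 to 55, 105 mm high. A motor cover 125 mm high stands beyond the end stop, from x = 90.
- end_stop (a point): Middle of the top edge of the end stop's near face, 80 mm from the blower's origin along its +x, 114 mm above the table. Fully home, the cassette's leading edge touches this face (its origin at blower x = 20 mm).
- lug_left (a point): Near inner lower corner of the left (+y) steel hold-down lug: blower x = -15, y = 53, z = 114 mm. The lug is fixed, 18 mm long (x), 5 mm thick, and reaches in over the bay from the guide; screw head up to z = 122. The cassette's top must go below z = 114 mm to pass. Between the two lugs 106 mm are open from above.
- lug_right (a point): The same corner of the right (-y) lug, at blower y = -53 mm.
- cassette: Loose filter cassette: flat white plastic frame with dark pleats, 120 (x) by 130 (y) by 22 mm thick, 0.2 to 0.4 kg, slippery. Origin: centre of its underside; +x is its leading edge. At the start it lies level, underside 98 mm and top 120 mm above the table, origin at blower x = -112 to -89 mm. 3 mm play to each side guide, so it stays nearly parallel to the blower.
- pad (a point): Middle of the top of the rubber finger pad on the cassette's rear: cassette x = -40, y = 0, z = 24 mm (122 mm above the table at the start). Flat, ribbed, non-slip, dark, 36 (x) by 70 (y) mm, 2 mm proud of the frame. A fingertip pressed firmly down on it carries the cassette along by friction (4 to 8 N forwards is enough); pressed too lightly it slips, or the cassette stops at the lugs.
- seal_frame (a joint): Downward travel, m, of the sprung frame (two black runners) carrying the cassette, which stays level on it: 0 raised, 0.010 stop. Springs: 10 N up at 0, plus 1 N per mm; frame and cassette weigh 4 to 6 N. The lugs clear above 0.006 (pressing with about 10 to 12 N; 0.010 takes 14 to 16 N). Released at home it rests at about 0.006 under lugs and leaf springs.
- leaf_left (a joint): Leaf spring, 60 by 11 mm strip running from the +y lug towards the end stop, drooping over the cassette's edge. Value: lift of its free end, rad: 0 free, about 0.13 with the cassette home under it, then pressing it down with about 3 N.
- leaf_right (a joint): The same leaf spring at the -y lug.
- beer_bottle: Bystander: brown capped beer bottle, 62 mm diameter, 230 mm high, standing to the left. Origin: centre of its underside.
- cap_jar: Bystander: clear jar with a white lid, 72 mm diameter, 90 mm high, to the left. Origin: centre of its underside.
- tape_roll: Bystander: cardboard-brown tape roll lying flat, 96 mm diameter, 48 mm high, to the right. Origin: centre of its underside.
- screwdriver: Bystander: screwdriver lying on the bench to the right.
There are look-alikes about, which are no part of the job. There is more than one size of the cassette; the one meant has the size given above.

How it is judged (in metres and radians):
On the way:
1. the fingers press the cassette down while its leading edge passes in under the lugs and leaf springs (x of cassette in the frame of blower between -0.065 and 0.01 m and value of joint seal_frame above 0.005 m and contact force between the fingers and cassette above 5 N), for 0.05 s.
At the end, for the whole second after the job is handed in: The cassette is home within 4 mm of the end stop, flat in the bay, at rest under both lugs and both lifted leaf springs, which alone hold it down on the sprung frame (frame at least 4 mm down) (x of cassette in the frame of blower above 0.016 m and value of joint seal_frame above 0.004 m and value of joint each of leaf_left, leaf_right above 0.05 rad and angle between the x axis of cassette and the x axis of blower, either way round below 0.06 rad and linear speed of cassette below 0.01 m/s); the robot touches nothing.
It fails at once if the cassette is lifted more than 12 mm off its runners (z of cassette in the frame of blower above 0.11 m).
It fails at once if the cassette is tipped by more than 0.2 rad (angle between cassette's own z axis and vertical above 0.2 rad).
It fails at once if the bottle, jar, tape or screwdriver is moved more than 30 mm (distance of any of beer_bottle, cap_jar, tape_roll, screwdriver from where it was at the start of the episode above 0.03 m).
It also fails if it takes over 35 s, if anything falls off the work surface, if the arm or the gripper's body presses on something with over 40 N, if the wrist force passes 120 N, or if a joint passes its speed limit or range.

ROBOT

A 7-joint arm with a two-finger parallel gripper is mounted at the origin on the work surface. World frame = base frame: x ahead of the robot, y to its left, z up, the work surface at z = 0. Lengths are in mm, angles in rad, forces in N, time in s.
With the tool pointing down it reaches from about 425 to 925 mm from the base axis. Payload 6.8 kg.
Tool frame: the origin (TCP) lies midway between the tips of the shut fingers; the grasp point (between the pads) lies 19 mm behind it; z points along the fingers, y is the direction in which the jaws open and shut (so a half turn about z gives the same grasp; the last joint's range is limited). The gripper opens to 85 mm and grips with 20 to 120 N. Pads are 22 mm wide; open, the fingers measure 114 mm over their backs; the gripper's body (76 mm by 85 mm) begins 54 mm behind the grasp point. The pads swing forward as they close: fully open they stand 13 mm farther back than shut.
Start: joints at [-1.341, 0.477, 0.022, 1.555, -0.011, 1.109, -0.083], TCP at [223.7, 636.872, 231.308] pointing down, gripper open.
Joint ranges: [-2.96, 2.96], [-0.34, 2.1], [-1.41, 1.46], [0.24, 2.44], [-1.37, 4.51], [0.17, 1.92], [-2.96, 2.96]. Speed limits (rad/s): [2.39, 2.39, 3.14, 3.14, 3.14, 3.14, 3.14].

INTERFACE

Orientations are given as [roll, pitch, yaw] about the fixed x, y, z axes, in that order (R = Rz(yaw) Ry(pitch) Rx(roll)).
In Python, from plant import sense, snapshot, job_done gives the robot as it stands. The module is installed in compiled form; this text tells all that it offers.
- The arm moves only by the shell command python3 -m jog 'ROWS' [OPENING] [FORCE]. ROWS is JSON, a list of rows, each an object of numbers: "dx", "dy", "dz": the shift along the world's x, y, z in m; "twist": the turn about the world's z in rad. A call has exactly 8 rows; each row is the pose to reach, as a shift and turn from the pose commanded when the call began; what a row does not reach only later rows make up. A row lasts 1/10 s, in which the tool goes at most 50 mm and 8.59 degrees, less where a joint would pass 70% of its speed; a pose out of reach is approached as far as the arm can. A call with a gripper value outside its range is refused whole. OPENING is the opening, from 0 (shut) to 1 (fully open), set as the call begins (- or left out, the last holds). The fingers move at their own pace and stop on an object; FORCE is the grip in N (left out, the last holds). Time passes only in rows, so rows that repeat a pose let the fingers close, or fill a call up. It gives the time, the measured TCP pose, the force and the opening at its end, in the units of the state.
- sense(): the state, without advancing time (a new reading comes with each control period).
- snapshot(name): name is "scene" or "top"; returns a dict with "color" (480x640x3 uint8, blue, green, red), "mtx" (3x3 intrinsics, pixels), "camera_from_world" (4x4, takes a point from world to camera coordinates). Camera axes: x right, y down, z forward; pixel columns grow to the right and rows downward; lengths in mm; the calibration is good to about 2 mm. A picture is of the moment at which its call begins. There is no depth.
- job_done(): hands the job in, once; it reports no verdict.
The state is a dict: "time_s": time; "q": joint angles; "qvel": joint speeds; "joint_torque": joint torques, N m; "ee_pos": TCP position; "tool_rot": TCP orientation; "contact_force": force on the tool from outside, world axes, zero at the start; "ft_torque": the same for the moment, N m; "grip_width": finger opening in mm.
Only numpy, scipy, OpenCV 4.12 (cv2) and the standard library are available. Lean on these libraries where they do the work, as an engineer would, in place of code of your own. Each camera call takes 0.05 s, during which the arm holds its last target. There are 200 camera calls.

## Working session

There is one attempt and no reset: what is moved stays moved. The work goes in short steps, Python scripts to look and compute and a shell command to move; the robot and the scene stay as the last step left them, time stands still between calls to the robot, and variables do not carry over. Pictures are saved under pics/ and viewed, about 8 in all and at most 12, crops included, and the job is handed in when it is done.

```bash
mkdir -p pics
cat > h.py <<'E'
import numpy as np, cv2
from plant import sense, snapshot, job_done
def ray(s,u,v,z):
    K=s["mtx"];T=np.array(s["camera_from_world"]);R=T[:3,:3];t=T[:3,3]
    d=R.T@np.linalg.inv(K)@np.array([u,v,1.]);c=-R.T@t
    return c+d*(z-c[2])/d[2]
def proj(s,p):
    T=np.array(s["camera_from_world"]);c=T[:3,:3]@np.array(p,float)+T[:3,3];u=np.array(s["mtx"])@c
    return u[:2]/u[2]
E
python3 - <<'E'
from h import *
import pickle
for n in("scene","top"):
    s=snapshot(n);cv2.imwrite(f"pics/{n}0.png",s["color"]);pickle.dump(s,open(n+".pkl","wb"))
    T=np.array(s["camera_from_world"]);print(n,-T[:3,:3].T@T[:3,3])
x=sense();print(x["time_s"],x["ee_pos"],x["tool_rot"],x["contact_force"],x["grip_width"])
E
```

```text
scene [ 935.37297717 -470.08407111 1086.80550088]
top [ 353.30364958    5.93598113 1634.21539819]
0.1 [223.54277458 636.36623214 230.4179021 ] [-3.13998006e+00  1.09328663e-04  2.80382136e+00] [-0.03909561  0.23986443 -0.13952454] 85.1731059089093
```

View pics/top0.png

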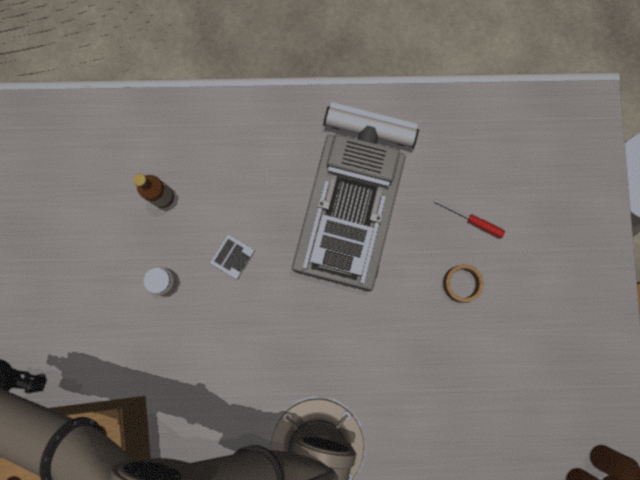

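View pics/scene0.png

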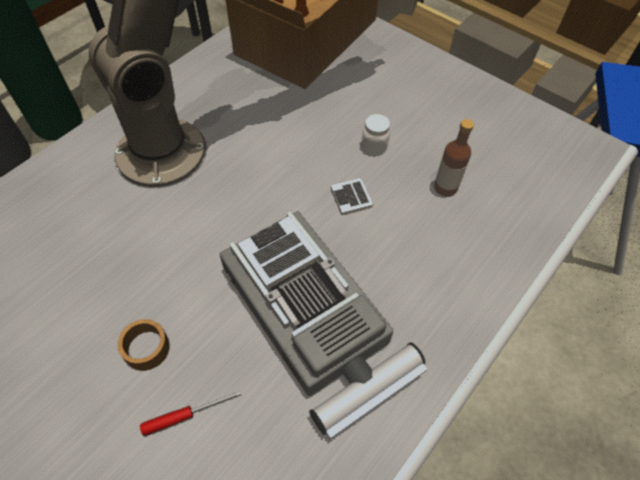

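The top view shows the blower at about (350,195), with its slide direction up-image and slightly right. Two things could be the cassette:
- The large cassette in the bay, around (343,243). The description fits this one.
- A small look-alike on the bench, at (232,257).

I'll check the choice in enlarged crops.

Run:
```python
import cv2
a=cv2.imread("pics/top0.png")[125:300,280:420];b=cv2.imread("pics/scene0.png")[200:400,210:400]
cv2.imwrite("pics/c1.png",cv2.resize(a,None,fx=4,fy=4,interpolation=3)[100:]) # y off 150
cv2.imwrite("pics/c2.png",cv2.resize(b[:145],None,fx=4,fy=4,interpolation=3))
```

```text
(no output)
```

View pics/c1.png

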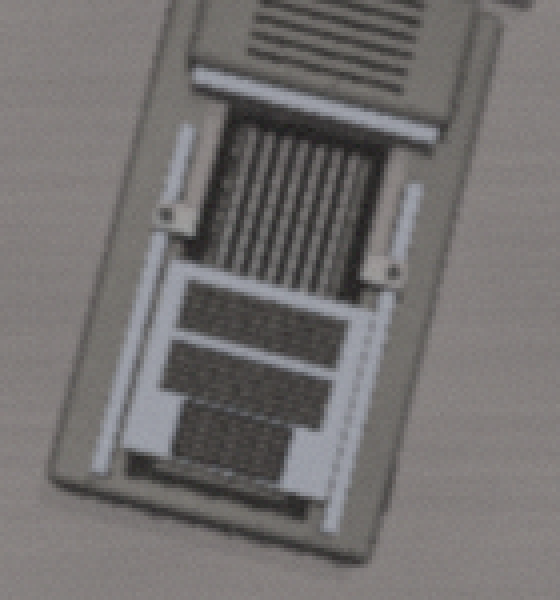

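View pics/c2.png

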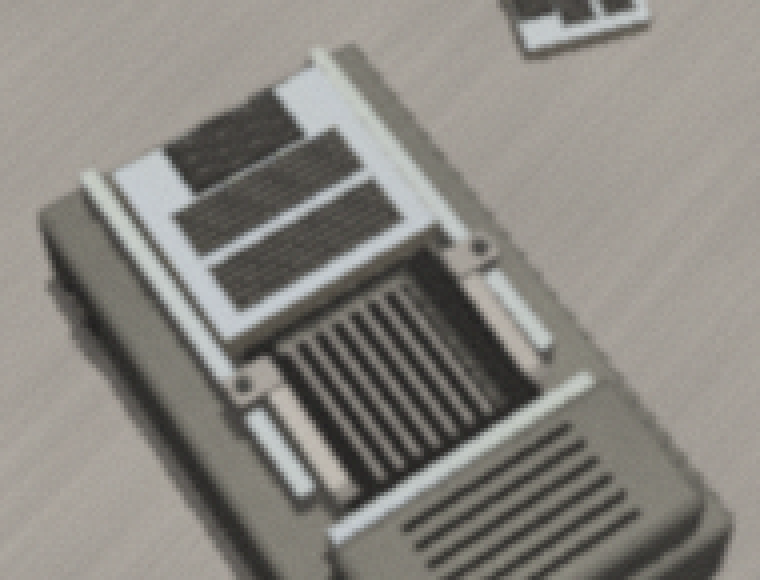

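The crops confirm the choice: the bay holds a full-size white frame, with pad corners in crop 1 at about (187,400), (295,428), (280,482) and (170,455). The lug screws are at (166,215) and (393,272). The end-stop edge runs from (192,85) to (437,138).

Run:
```python
from h import *
import pickle
t=pickle.load(open("top.pkl","rb"));s=pickle.load(open("scene.pkl","rb"))
A=lambda u,v,z:ray(t,280+u/4-.375,150+v/4-.375,z)[:2]
B=lambda u,v,z:ray(s,210+u/4-.375,200+v/4-.375,z)[:2]
r=lambda x:np.round(x,1)
for n,f,pad,cas,scr in(("top",A,[(187,400),(295,428),(280,482),(170,455)],[(172,260),(374,309),(325,497),(122,447)],[(166,215),(393,272)]),
 ("scene",B,[(303,130),(195,192),(165,150),(275,85)],[(440,230),(232,340),(115,170),(320,70)],[(480,247),(243,385)])):
    P=np.array([f(*p,122) for p in pad]);C=np.array([f(*p,120) for p in cas]);S=np.array([f(*p,122) for p in scr])
    print(n,"pad",r(P.mean(0)),[r(np.linalg.norm(P[i]-P[i-1])) for i in range(4)])
    print(" cas",r(C.mean(0)),[r(np.linalg.norm(C[i]-C[i-1])) for i in range(4)])
    d=S[0]-S[1];yaw=np.arctan2(d[1],d[0])-np.pi/2
    e=(C[0]+C[1]-C[2]-C[3]);print(" screws mid",r(S.mean(0)),r(np.linalg.norm(d)),"yaw",yaw,"cas yaw",np.arctan2(e[1],e[0]), "padyaw from cas->pad",r(P.mean(0)-C.mean(0)))
E1,E2=A(192,85,114),A(437,138,114);d=E1-E2;print("stop",r((E1+E2)/2),r(np.linalg.norm(d)),np.arctan2(d[1],d[0])-np.pi/2)
E1,E2=B(333,532,114),B(590,376,114);d=E2-E1;print("stop sc",r((E1+E2)/2),r(np.linalg.norm(d)),np.arctan2(d[1],d[0])-np.pi/2)
```

```text
top pad [461.7 -59.7] [np.float64(35.1), np.float64(67.8), np.float64(34.1), np.float64(68.7)]
 cas [500.5 -70.1] [np.float64(118.9), np.float64(127.4), np.float64(119.2), np.float64(126.9)]
 screws mid [582.7 -91.2] 143.6 yaw -0.2675066526701724 cas yaw -0.28182892643489127 padyaw from cas->pad [-38.7  10.4]
scene pad [459.  -58.4] [np.float64(33.4), np.float64(68.2), np.float64(31.5), np.float64(71.1)]
 cas [501.  -71.1] [np.float64(120.8), np.float64(124.0), np.float64(121.6), np.float64(125.5)]
 screws mid [581.8 -93.7] 143.7 yaw -0.2778900967368143 cas yaw -0.2878111659003719 padyaw from cas->pad [-42.   12.7]
stop [ 666.4 -115.7] 155.7 -0.23491093178907096
stop sc [ 667.4 -116.2] 153.1 -0.284536159561144
```

Both views agree: yaw about -0.275, pad at about (460.5,-59), cassette about 113 mm short of home. The measured sizes match those given. I'll move over with the fingers shut, swinging slightly outwards to stay within reach.

```bash
python3 -m jog '[{"dx":0.018,"dy":-0.04},{"dx":0.036,"dy":-0.08},{"dx":0.054,"dy":-0.12},{"dx":0.072,"dy":-0.16},{"dx":0.090,"dy":-0.2},{"dx":0.108,"dy":-0.24},{"dx":0.126,"dy":-0.28},{"dx":0.144,"dy":-0.32,"twist":0.06}]' 0 40
python3 -m jog '[{"dx":0.018,"dy":-0.04},{"dx":0.036,"dy":-0.08},{"dx":0.054,"dy":-0.12},{"dx":0.068,"dy":-0.16},{"dx":0.076,"dy":-0.21},{"dx":0.084,"dy":-0.26},{"dx":0.09,"dy":-0.31},{"dx":0.093,"dy":-0.35}]'
```

```text
schema error: expected keys dx, dy, dz, twist
schema error: expected keys dx, dy, dz, twist
```

```bash
python3 -m jog '[{"dx":0.018,"dy":-0.04,"dz":0,"twist":0},{"dx":0.036,"dy":-0.08,"dz":0,"twist":0},{"dx":0.054,"dy":-0.12,"dz":0,"twist":0},{"dx":0.072,"dy":-0.16,"dz":0,"twist":0},{"dx":0.090,"dy":-0.2,"dz":0,"twist":0},{"dx":0.108,"dy":-0.24,"dz":0,"twist":0.03},{"dx":0.126,"dy":-0.28,"dz":0,"twist":0.06},{"dx":0.144,"dy":-0.32,"dz":0,"twist":0.06}]' 0 40
python3 -m jog '[{"dx":0.018,"dy":-0.04,"dz":0,"twist":0},{"dx":0.036,"dy":-0.08,"dz":0,"twist":0},{"dx":0.054,"dy":-0.12,"dz":0,"twist":0},{"dx":0.068,"dy":-0.16,"dz":0,"twist":0},{"dx":0.076,"dy":-0.21,"dz":0,"twist":0},{"dx":0.084,"dy":-0.26,"dz":0,"twist":0},{"dx":0.09,"dy":-0.31,"dz":0,"twist":0},{"dx":0.093,"dy":-0.35,"dz":0,"twist":0}]'
```

```text
time_s: 0.9
ee_pos: [368.0, 314.9, 231.1]
tool_rot: [-3.141, -0.0, 2.865]
contact_force: [0.7, 0.3, 0.5]
grip_width: -0.2
time_s: 1.7
ee_pos: [460.4, -35.9, 231.3]
tool_rot: [-3.141, 0.0, 2.862]
contact_force: [1.0, 0.8, 0.2]
grip_width: 0.4
```

```bash
python3 -m jog '[{"dx":0,"dy":-0.012,"dz":-0.02,"twist":0},{"dx":0,"dy":-0.023,"dz":-0.04,"twist":0},{"dx":0,"dy":-0.023,"dz":-0.06,"twist":0},{"dx":0,"dy":-0.023,"dz":-0.075,"twist":0},{"dx":0,"dy":-0.023,"dz":-0.09,"twist":0},{"dx":0,"dy":-0.023,"dz":-0.095,"twist":0},{"dx":0,"dy":-0.023,"dz":-0.098,"twist":0},{"dx":0,"dy":-0.023,"dz":-0.098,"twist":0}]'
python3 - <<'E'
from h import *
s=snapshot("scene");a=s["color"][180:325,200:390]
cv2.imwrite("pics/c3.png",cv2.resize(a,None,fx=4,fy=4,interpolation=3))
x=sense();print(x["ee_pos"],x["contact_force"],(proj(s,x["ee_pos"])-[200,180])*4,(proj(s,[460.5,-59,122])-[200,180])*4)
E
```

```text
time_s: 2.5
ee_pos: [460.8, -56.1, 133.4]
tool_rot: [-3.142, -0.0, 2.864]
contact_force: [0.4, 0.6, -0.2]
grip_width: 0.0
[461.00064397 -56.12837452 133.69211071] [-0.31691336  0.18431698  0.18635882] [277.50240866 204.66902823] [274.63555388 219.50901442]
```

View pics/c3.png

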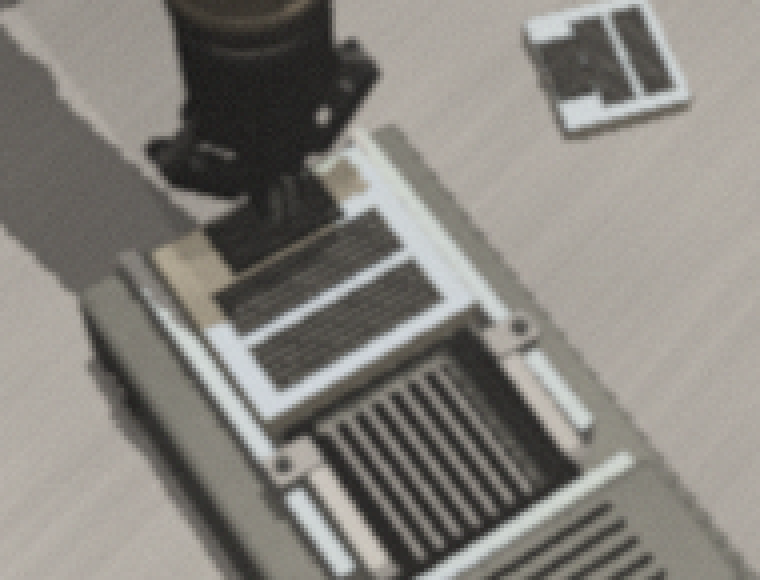

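The shut fingertips hang over the pad centre: tip near (277,205), pad centre near (275,220). Next I press down.

```bash
python3 -m jog '[{"dx":0,"dy":-0.003,"dz":-0.004,"twist":0},{"dx":0,"dy":-0.003,"dz":-0.008,"twist":0},{"dx":0,"dy":-0.003,"dz":-0.011,"twist":0},{"dx":0,"dy":-0.003,"dz":-0.014,"twist":0},{"dx":0,"dy":-0.003,"dz":-0.016,"twist":0},{"dx":0,"dy":-0.003,"dz":-0.018,"twist":0},{"dx":0,"dy":-0.003,"dz":-0.019,"twist":0},{"dx":0,"dy":-0.003,"dz":-0.019,"twist":0}]'
```

```text
time_s: 3.35
ee_pos: [460.9, -59.2, 114.9]
tool_rot: [3.141, 0.0, 2.864]
contact_force: [-4.0, 0.6, 12.3]
grip_width: -0.1
```

```bash
python3 -m jog '[{"dx":0,"dy":0,"dz":-0.001,"twist":0},{"dx":0,"dy":0,"dz":-0.002,"twist":0},{"dx":0,"dy":0,"dz":-0.003,"twist":0},{"dx":0,"dy":0,"dz":-0.0035,"twist":0},{"dx":0,"dy":0,"dz":-0.0035,"twist":0},{"dx":0,"dy":0,"dz":-0.0035,"twist":0},{"dx":0,"dy":0,"dz":-0.0035,"twist":0},{"dx":0,"dy":0,"dz":-0.0035,"twist":0}]'
```

```text
time_s: 4.15
ee_pos: [461.4, -59.2, 111.9]
tool_rot: [3.141, 0.001, 2.863]
contact_force: [-3.8, -0.3, 15.9]
grip_width: 0.4
```

```bash
python3 -m jog '[{"dx":0.003,"dy":-0.0008,"dz":-0.0005,"twist":0},{"dx":0.007,"dy":-0.002,"dz":-0.001,"twist":0},{"dx":0.012,"dy":-0.0034,"dz":-0.001,"twist":0},{"dx":0.017,"dy":-0.0048,"dz":-0.001,"twist":0},{"dx":0.022,"dy":-0.0062,"dz":-0.001,"twist":0},{"dx":0.027,"dy":-0.0076,"dz":-0.001,"twist":0},{"dx":0.032,"dy":-0.009,"dz":-0.001,"twist":0},{"dx":0.035,"dy":-0.0099,"dz":-0.001,"twist":0}]'
python3 - <<'E'
from h import *
s=snapshot("scene");a=s["color"][180:325,200:390]
cv2.imwrite("pics/c4.png",cv2.resize(a,None,fx=4,fy=4,interpolation=3))
x=sense();print(x["ee_pos"],x["contact_force"])
E
```

```text
time_s: 4.95
ee_pos: [497.5, -68.9, 111.9]
tool_rot: [3.14, 0.003, 2.864]
contact_force: [-5.6, 2.1, 24.9]
grip_width: 0.3
[498.04535372 -69.09444557 111.93804768] [-3.72851447  1.37285068 21.33042622]
```

View pics/c4.png

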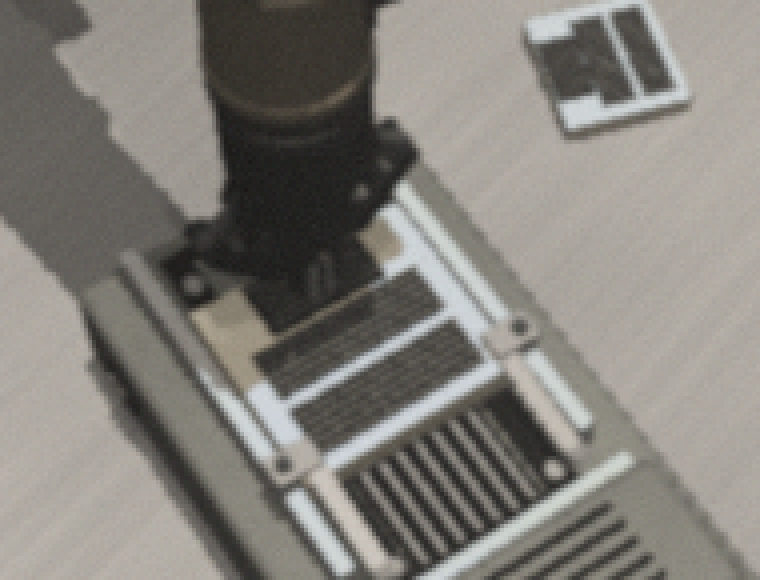

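The cassette moves with the fingers. Its leading edge is now past the lug fronts and under the leaf springs: the lugs at (285,465) and (515,335) cover it. I continue the slide.

```bash
python3 -m jog '[{"dx":0.004,"dy":-0.0011,"dz":0,"twist":0},{"dx":0.009,"dy":-0.0025,"dz":0,"twist":0},{"dx":0.014,"dy":-0.004,"dz":0,"twist":0},{"dx":0.019,"dy":-0.0054,"dz":0,"twist":0},{"dx":0.024,"dy":-0.0068,"dz":0,"twist":0},{"dx":0.029,"dy":-0.0082,"dz":0,"twist":0},{"dx":0.034,"dy":-0.0096,"dz":0,"twist":0},{"dx":0.038,"dy":-0.0107,"dz":0,"twist":0}]'
python3 -m jog '[{"dx":0.004,"dy":-0.0011,"dz":0,"twist":0},{"dx":0.008,"dy":-0.0023,"dz":0,"twist":0},{"dx":0.012,"dy":-0.0034,"dz":0,"twist":0},{"dx":0.016,"dy":-0.0045,"dz":0,"twist":0},{"dx":0.020,"dy":-0.0057,"dz":0,"twist":0},{"dx":0.024,"dy":-0.0068,"dz":0,"twist":0},{"dx":0.027,"dy":-0.0076,"dz":0,"twist":0},{"dx":0.030,"dy":-0.0085,"dz":0,"twist":0}]'
```

```text
time_s: 5.8
ee_pos: [534.7, -79.6, 112.0]
tool_rot: [3.14, 0.001, 2.864]
contact_force: [-6.5, 2.6, 24.8]
grip_width: 0.1
time_s: 6.6
ee_pos: [564.7, -88.1, 112.0]
tool_rot: [3.14, 0.001, 2.864]
contact_force: [-6.1, 1.5, 22.4]
grip_width: 0.4
```

```bash
python3 -m jog '[{"dx":0.001,"dy":-0.0003,"dz":0,"twist":0},{"dx":0.002,"dy":-0.0006,"dz":0,"twist":0},{"dx":0.003,"dy":-0.0008,"dz":0,"twist":0},{"dx":0.004,"dy":-0.0011,"dz":0,"twist":0},{"dx":0.005,"dy":-0.0014,"dz":0,"twist":0},{"dx":0.006,"dy":-0.0017,"dz":0,"twist":0},{"dx":0.007,"dy":-0.002,"dz":0,"twist":0},{"dx":0.007,"dy":-0.002,"dz":0,"twist":0}]'
```

```text
time_s: 7.4
ee_pos: [568.5, -89.5, 111.9]
tool_rot: [3.14, -0.005, 2.864]
contact_force: [-15.4, 4.5, 31.7]
grip_width: -0.0
```

Forward force jumped to 16 N and the tool stopped about 3 mm short of its command, so the cassette is against the stop. I lift straight off.

```bash
python3 -m jog '[{"dx":0,"dy":0,"dz":0.002,"twist":0},{"dx":0,"dy":0,"dz":0.004,"twist":0},{"dx":0,"dy":0,"dz":0.008,"twist":0},{"dx":0,"dy":0,"dz":0.015,"twist":0},{"dx":0,"dy":0,"dz":0.03,"twist":0},{"dx":0,"dy":0,"dz":0.06,"twist":0},{"dx":0,"dy":0,"dz":0.1,"twist":0},{"dx":0,"dy":0,"dz":0.13,"twist":0}]'
python3 -m jog '[{"dx":-0.01,"dy":0.03,"dz":0.01,"twist":0},{"dx":-0.02,"dy":0.06,"dz":0.01,"twist":0},{"dx":-0.03,"dy":0.1,"dz":0.01,"twist":0},{"dx":-0.04,"dy":0.14,"dz":0.01,"twist":0},{"dx":-0.05,"dy":0.18,"dz":0.01,"twist":0},{"dx":-0.06,"dy":0.21,"dz":0.01,"twist":0},{"dx":-0.06,"dy":0.22,"dz":0.01,"twist":0},{"dx":-0.06,"dy":0.22,"dz":0.01,"twist":0}]'
python3 - <<'E'
from h import *
import pickle
s=snapshot("scene");a=s["color"][210:355,210:400]
cv2.imwrite("pics/c5.png",cv2.resize(a,None,fx=4,fy=4,interpolation=3))
s=snapshot("top");a=s["color"][150:295,260:450]
cv2.imwrite("pics/c6.png",cv2.resize(a,None,fx=4,fy=4,interpolation=3))
x=sense();print(x["ee_pos"],x["contact_force"])
E
```

```text
time_s: 8.2
ee_pos: [571.5, -90.7, 243.0]
tool_rot: [3.141, 0.003, 2.863]
contact_force: [-0.0, 0.1, -0.7]
grip_width: -0.2
time_s: 9.0
ee_pos: [510.9, 131.4, 250.6]
tool_rot: [3.141, 0.001, 2.867]
contact_force: [1.0, -0.6, -0.3]
grip_width: 0.3
[511.36528605 128.34839459 250.32197768] [-0.81811195  0.03398778 -0.58403463]
```

View pics/c5.png

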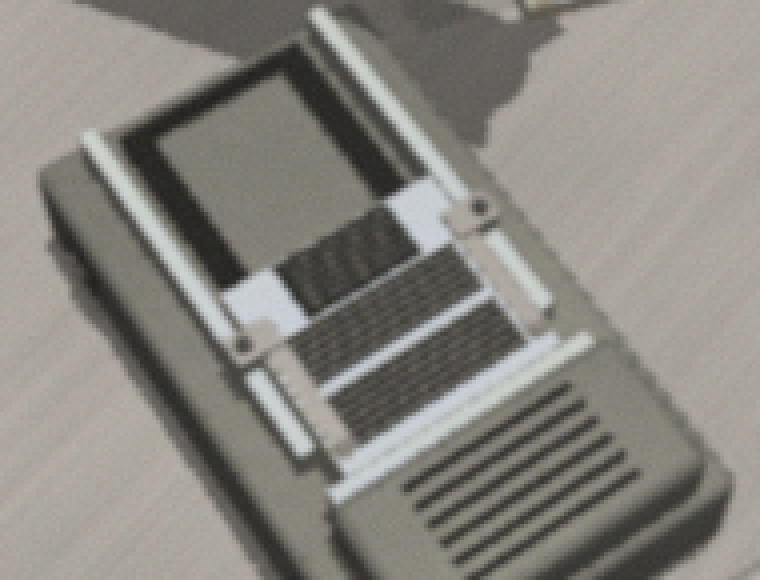

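View pics/c6.png

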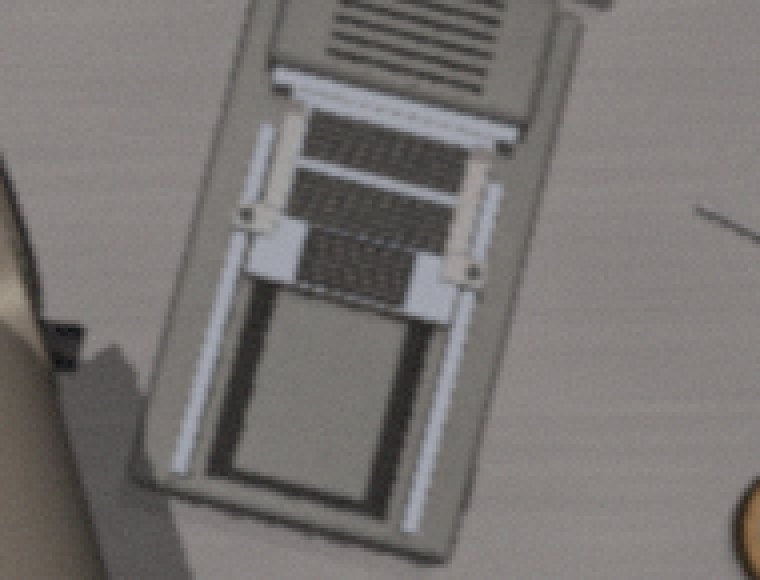

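Both views show the cassette under both lugs and leaf springs, with its front edge at the stop. The rear corners in the top crop are at about (247,275) and (445,322). One numeric check before handing in.

Run:
```python
from h import *
import pickle
t=pickle.load(open("top.pkl","rb"));s=pickle.load(open("scene.pkl","rb"))
A=lambda u,v:ray(t,260+u/4-.375,150+v/4-.375,114)[:2]
B=lambda u,v:ray(s,210+u/4-.375,210+v/4-.375,114)[:2]
d=np.array([np.cos(.275),-np.sin(.275)])
stop=np.array([667,-116])
for n,m in(("top",(A(247,275)+A(445,322))/2),("scene",(B(223,295)+B(430,178))/2)):
    print(n,m,"rear edge to stop",(stop-m)@d)
```

```text
top [549.81974253 -82.50294073] rear edge to stop 121.87325629406902
scene [549.69944064 -85.27664486] rear edge to stop 121.23584700369622
```

```bash
python3 -c "
from plant import *
print(job_done(), sense()['time_s'])"
```

```text
the job is handed in; nothing more can be done
the job is handed in; nothing more can be done
```

The cassette is home under both lugs and both leaf springs, and I handed the job in at about 9 s of the 35 s allowed. No verdict is reported, so what follows rests on my own checks.

**What I did:** I pressed the shut fingertips onto the pad until the frame bottomed, about 10 mm down at 16 N. I kept 21–25 N on it while sliding about 110 mm under the lugs. At the end the forward force rose from about 6 to 16 N and the tool stopped 3 mm short of its command, so the cassette was against the stop. I then lifted straight off and moved the arm clear.

**Last checks:**
- **Position:** the rear edge measured 121–122 mm from the stop, against 120 mm for a perfect fit. That is within the camera error of about 2 mm and the 4 mm allowed.
- **Hold-down:** both final pictures show the cassette lying straight under both lugs and leaf springs. I had no direct reading of the frame travel or leaf-spring lift after letting go.
- **Robot clear:** the force reading was about 1 N with nothing touched.
- **Bystanders:** nothing came near the bottle, jar, tape or screwdriver, but I did not re-measure them.

The only fault was that the first two move commands were refused because their rows left out some keys. The arm did not move, and I re-sent them complete.

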